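# Load the stamping dies into the inclined holder and set the clamp

## Robot

A 6-joint arm with a two-finger parallel gripper is mounted at the origin on the work surface. World frame = base frame: x ahead of the robot, y to its left, z up, the work surface at z = 0. Lengths are in m, angles in rad, forces in N, time in s.
With the tool pointing down it reaches from about 0.275 to 0.75 m from the base axis. Payload 10.2 kg.
Tool frame: the origin (TCP) lies on the centre line of the jaws, within the pads' length; the fingertips stand 25 mm ahead of it and the grasp point (between the pads) lies 6 mm ahead of it; z points along the fingers, y is the line along which they close (so a half turn about z gives the same grasp; the last joint's range is limited). The gripper opens to 85 mm and grips with 20 to 120 N. Pads are 22 mm wide; open, the fingers measure 114 mm over their backs; the gripper's body (76 mm by 85 mm) begins 54 mm behind the grasp point. The pads swing forward as they close: fully open they stand 13 mm farther back than shut.
Start: joints at [0.975, 0.313, 1.498, -0, 1.331, -0.223], TCP at [0.191, 0.489, 0.256] pointing down, gripper open.
Joint ranges: [-2.94, 2.94], [-0.97, 2.17], [0.19, 2.56], [-1.23, 4.37], [0.02, 3.11], [-2.88, 2.88]. Speed limits (rad/s): [2.39, 2.39, 3.01, 3.14, 3.14, 3.14].

## Interface

Orientations are given as [roll, pitch, yaw] about the fixed x, y, z axes, in that order (R = Rz(yaw) Ry(pitch) Rx(roll)).
In Python, from cell import sensors, imaging, close_job, spotter gives the robot as it stands.
- The arm moves only by the tool drive_tool, never from a script. Its argument "deltas" is a list of rows, each a list of 3 entries, a list of its own where there are three numbers: the shift along the world's x, y, z each as a share of 2.5 cm, from -1 to 1, then the turn, a rotation vector about the world's x, y, z each as a share of 360 degrees, from -1 to 1, then the closure, from -1 (fully open) to 1 (shut). In form: [[[tx, ty, tz], [wx, wy, wz], fingers], ...]. A call has 1 to 5 rows; each row shifts and turns the commanded pose from where the row before left it; what a row does not reach is not made up. A row lasts 1/10 s, in which the tool goes at most 50 mm and 8.59 degrees, less where a joint would pass 70% of its speed; a pose out of reach is approached as far as the arm can. A call with a number of a shift or a turn outside -1 to 1 is refused whole. A call with a gripper value outside its range is refused whole. The fingers move at their own pace and stop on an object; "force" is the grip in N (left out, the last holds). Time passes only in rows, so rows that do not move let the fingers close. It gives the time, the measured TCP pose, the force, the opening and the grip force at its end, in the units of the state.
- sensors.observe(): the state, without advancing time (a new reading comes with each control period).
- imaging.snapshot(name): name is "side" or "top"; returns a dict with "image" (384x512x3 uint8, red, green, blue), "depth" (384x512 float32, m along the optical axis (not along the pixel's ray), 0 where there is no reading), "camera_matrix" (3x3 intrinsics, pixels), "R" (3x3) and "t" (3): a world point X has camera coordinates R X + t. Camera axes: x right, y down, z forward; pixel columns grow to the right and rows downward; lengths in m; the calibration is good to about 2 mm. A picture is of the moment at which its call begins.
- close_job(): hands the job in; it is judged then, once.
Trained networks look in a picture, given as the dict that the camera call returned (one of the last four; its "shot" number tells which), for a name from the list of things; names that differ only in an ending like _2 or _b are one class to them, and where a whole thing is asked for, a point or a joint stands for the part that bears it (a point fixed in the world has none). Each returns a list of dicts, best first, with "p" (0 to 1); they miss things now and then, are a little off and sometimes report something else, mostly with a low value. They report only what shows in the picture. A call takes as long as a camera call. They do not tell look-alikes from the thing itself.
- spotter.silhouettes(picture, target): "region" (384x512 bool, what is visible of it) and "bbox" ([left, top, width, height] in pixels, round what is visible of it).
The state is a dict: "clock": time; "joints": joint angles; "dq": joint speeds; "tau": joint torques, N m; "tcp_pos": TCP position; "ee_rot": TCP orientation; "ft_force": force on the tool from outside, world axes, zero at the start; "torque": the same for the moment, N m; "gripper_width": finger opening in m; "grip_force": force on a finger pad.
Only numpy, scipy, OpenCV 4.12 (cv2) and the standard library are available. Lean on these libraries where they do the work, as an engineer would, in place of code of your own. Each camera call takes 0.05 s, during which the arm holds its last target. There are 200 camera calls.

## Task

Load the three square brass dies from the wooden tray into the inclined holder, one at a time and in this order: the short plain-topped die into the one-dot pocket, then the button-topped die into the two-dot pocket, then the ridge-topped die into the three-dot pocket, each foot down and square in its pocket, pressed fully home on the pocket floor. Then set the clamp: twist the holder's sprung knob clockwise to its stop, hold it there a moment and let it spring back. Leave the round die and the other things on the bench where they are.

Things in the scene. Friction and masses are not known exactly. Their poses are not given: they have to be found in the camera images.
- holder: The die holder, fixed to the bench: a 125 x 350 x 10 mm steel base plate carrying the inclined chase and, at its -y end, a grey 50 mm square block (top 60 mm above the bench) with the sprung knob. Origin on the bench under the middle of the chase; x away from the robot, y along the row of pockets, yaw varies.
- chase: Aluminium block 60 x 160 x 30 mm, leaning 26 degrees, its face looking up and away from the robot. Origin: centre of its underside; z points out of the pockets, y along the row, face at z = 30 mm. Three square pockets, 22.4 mm wide, 24 mm deep, 52 mm apart, numbered by dots on the face at their far, lower side: one dot nearest the knob, then two, then three.
- seat1 (a point): Centre of the floor of the one-dot pocket (nearest the knob), 24 mm below its mouth; axes as the chase, z out of the pocket.
- seat2 (a point): Centre of the floor of the two-dot pocket (the middle one); axes as the chase.
- seat3 (a point): Centre of the floor of the three-dot pocket (farthest from the knob); axes as the chase.
- knob (a joint): Sprung clamp knob: angle in rad, 0 at rest, growing clockwise as seen from above, stop at 1.2; it springs back to 0 when released (0.03 to 0.15 N m).
- knob_grip (a point): On the vertical axis of the knob at mid height of its grip, a black bar 42 mm long, 12 mm wide and 30 mm high (15 mm above and below this point), under it a 42 mm steel disc 6 mm thick. Its x axis runs along the bar and turns with it.
- tray: Fixed open wooden tray 230 x 220 mm, walls 18 mm high and 6 mm thick, floor 6 mm above the bench. Origin at the centre of its underside.
- die_short: Brass die, 20 x 20 mm square, 52 mm tall, flat plain top; about 0.17 kg. Origin at the centre of its underside, z up its length; it starts upright in the tray, its foot on the tray floor (6 mm above the table).
- die_button: Brass die, 20 x 20 mm square and 62 mm tall with a round button (14 mm across, 6 mm high) on top, 68 mm in all; about 0.21 kg. Origin at the centre of its underside, z up its length; it starts upright in the tray, its foot on the tray floor (6 mm above the table).
- die_ridge: Brass die, 20 x 20 mm square and 70 mm tall with a straight ridge (6 mm wide, 8 mm high) across its top, 78 mm in all; about 0.24 kg. Origin at the centre of its underside, z up its length; it starts upright in the tray, its foot on the tray floor (6 mm above the table).
- die_round: Spare round brass die, 26 mm across and 45 mm tall with a thinner 16 mm neck to 57 mm; stands in the tray among the others, to be left alone. Origin at its underside.
- tweezers: Steel tweezers 135 mm long lying in front of the holder, 6 mm high. Leave alone.
- spacer: Loose brass spacer 30 x 18 x 14 mm behind the chase. Leave alone.
- wax_tin: Jar, 64 mm across and 55 mm tall, beyond the tray. Leave alone.
- mallet: Hammer lying beyond the holder. Leave alone.
- brush: Brush lying near the robot on its right. Leave alone.
- spool: Wooden spool 50 mm across, 40 mm tall, beyond the tray. Leave alone.
Things that resemble listed ones, but are neither listed nor needed, are in the scene too. Leave any turquoise or white look-alike of the die_short alone.

How it is judged:
On the way, in this order (a step that is already met when the one before it is completed fails the run):
1. the short plain die is fully home in the one-dot pocket (x of die_short in the frame of seat1 between -0.0035 and 0.0035 m and y of die_short in the frame of seat1 between -0.0035 and 0.0035 m and z of die_short in the frame of seat1 between -0.003 and 0.0025 m and angle between the z axis of die_short and the z axis of chase, either way round below 0.15 rad), for 0.2 s.
2. the button-topped die is fully home in the two-dot pocket (x of die_button in the frame of seat2 between -0.0035 and 0.0035 m and y of die_button in the frame of seat2 between -0.0035 and 0.0035 m and z of die_button in the frame of seat2 between -0.003 and 0.0025 m and angle between the z axis of die_button and the z axis of chase, either way round below 0.15 rad), for 0.2 s.
3. the ridge-topped die is fully home in the three-dot pocket (x of die_ridge in the frame of seat3 between -0.0035 and 0.0035 m and y of die_ridge in the frame of seat3 between -0.0035 and 0.0035 m and z of die_ridge in the frame of seat3 between -0.003 and 0.0025 m and angle between the z axis of die_ridge and the z axis of chase, either way round below 0.15 rad), for 0.2 s.
4. with all three dies home, the knob is twisted to its stop (over 1.12 rad) and held there (all of step 1 and all of step 2 and all of step 3 and value of joint knob above 1.12 rad), for 0.2 s.
At the end, for the whole second after the job is handed in: Each of the three square dies stands in its own pocket, in line with it (within 0.15 rad), within 3.5 mm of its centre line and within 2.5 mm of the pocket floor, at rest; the knob has sprung back (under 0.12 rad) (all of step 1 and all of step 2 and all of step 3 and linear speed of each of die_short, die_button, die_ridge below 0.02 m/s and value of joint knob below 0.12 rad); the robot touches nothing.
It fails at once if the round die, tweezers, spacer, jar, mallet, brush or spool is moved by more than 25 mm (distance of any of die_round, tweezers, spacer, wax_tin, mallet, brush, spool from where it was at the start of the episode above 0.025 m).
It also fails if it takes over 72 s, if anything falls off the work surface, if the arm or the gripper's body presses on something with over 40 N, if the wrist force passes 120 N, or if a joint passes its speed limit or range.

## Working session

There is one attempt and no reset: what is moved stays moved. The work goes in short steps, Python scripts to look and compute and a tool call to move; the robot and the scene stay as the last step left them, time stands still between calls to the robot, and variables do not carry over. Pictures are saved under pics/ and viewed, at most 10 in all, crops included, and the job is handed in when it is done.

Besides the shell and the picture viewer there is one more tool, called after "Request:" as name(argument=value, ...) on one line, values as JSON. drive_tool: Moves the arm, as the interface text tells. Its arguments: {"type":"object","properties":{"deltas":{"type":"array"},"force":{"type":"number"}},"required":["deltas"]}

```bash
mkdir -p pics; ls
cat > h.py <<'E'
import numpy as np, cv2
from cell import sensors, imaging, close_job, spotter
def world(p):
    K=p["camera_matrix"];d=p["depth"];v,u=np.indices(d.shape)
    c=np.stack([(u-K[0,2])/K[0,0]*d,(v-K[1,2])/K[1,1]*d,d],-1)
    return (c-p["t"])@p["R"]
def proj(p,X):
    c=p["R"]@np.array(X)+p["t"];q=p["camera_matrix"]@c;return q[:2]/q[2]
E
python3 - <<'E'
from h import *
print(sensors.observe())
ims=[]
for n in("top","side"):
    p=imaging.snapshot(n);np.savez(f"{n}.npz",**{k:p[k] for k in("image","depth","camera_matrix","R","t")})
    cv2.imwrite(f"pics/{n}0.png",cv2.resize(p["image"][:,:,::-1],(800,600),interpolation=cv2.INTER_CUBIC))
    print(n,p["R"].round(3).tolist(),p["t"].round(3).tolist(),p["camera_matrix"].tolist())
    W=world(p)
    for t in("die_short","die_button","die_ridge","die_round","chase","knob_grip","tray","holder"):
        for r in spotter.silhouettes(p,t)[:5]:
            m=r["region"]&(p["depth"]>0);w=W[m]
            if len(w):print(t,round(r["p"],2),r["bbox"],np.median(w,0).round(3),"zmax",np.percentile(w[:,2],97).round(3))
E
```

```text
pics
{'clock': 0.0, 'joints': array([ 9.74624175e-01,  3.13503601e-01,  1.49847692e+00, -8.89476683e-07,
        1.33102071e+00, -2.23383175e-01]), 'dq': array([ 0.00156677,  0.00183724,  0.00053155,  0.00042739, -0.00149251,
        0.00036706]), 'tau': array([-5.42326707e-04, -4.12247837e+01, -2.59748071e+01, -1.81944720e-04,
        3.99039403e-03,  2.33872680e-05]), 'tcp_pos': array([0.1910768 , 0.48873436, 0.25569264]), 'ee_rot': array([-3.14021888e+00, -3.11199754e-04,  2.76880368e+00]), 'ft_force': array([-0.42222623,  0.33521459, -0.1601839 ]), 'torque': array([-0.00124587, -0.00558794, -0.04087783]), 'grip_force': 0.0, 'gripper_width': 0.08546169333359166}
top [[0.025, -1.0, -0.005], [-0.987, -0.024, -0.159], [0.159, 0.009, -0.987]] [-0.025, 0.532, 1.096] [[449.39321516021204, 0.0, 254.3455562847458], [0.0, 449.39321516021204, 194.69517026245703], [0.0, 0.0, 1.0]]
die_short 0.68 [162.2, 263.6, 11.7, 9.9] [0.339 0.195 0.051] zmax 0.056
die_short 0.65 [127.4, 268.1, 13.5, 5.0] [0.332 0.277 0.051] zmax 0.056
die_short 0.57 [217.8, 223.4, 10.3, 5.8] [0.447 0.063 0.052] zmax 0.05
[... 892 characters left out ...]
8, 11.7, 26.8] [0.449 0.073 0.031] zmax 0.051
die_short 0.65 [273.2, 297.8, 18.2, 38.5] [0.459 0.297 0.052] zmax 0.082
die_short 0.63 [346.6, 309.4, 22.1, 32.0] [0.336 0.29  0.033] zmax 0.052
die_button 0.89 [217.6, 248.2, 9.8, 34.5] [0.567 0.183 0.045] zmax 0.073
die_ridge 0.69 [272.7, 298.7, 18.7, 37.0] [0.458 0.297 0.052] zmax 0.082
die_round 0.66 [211.3, 299.3, 16.9, 33.4] [0.562 0.293 0.042] zmax 0.062
chase 0.71 [233.7, 150.9, 33.5, 49.7] [ 0.527 -0.096  0.057] zmax 0.073
knob_grip 0.76 [235.6, 130.7, 14.2, 18.1] [ 0.553 -0.268  0.076] zmax 0.094
tray 0.7 [171.8, 249.3, 148.1, 124.4] [0.507 0.262 0.005] zmax 0.017
holder 0.63 [220.8, 129.4, 65.8, 94.5] [ 0.529 -0.097  0.009] zmax 0.075
```

View pics/top0.png

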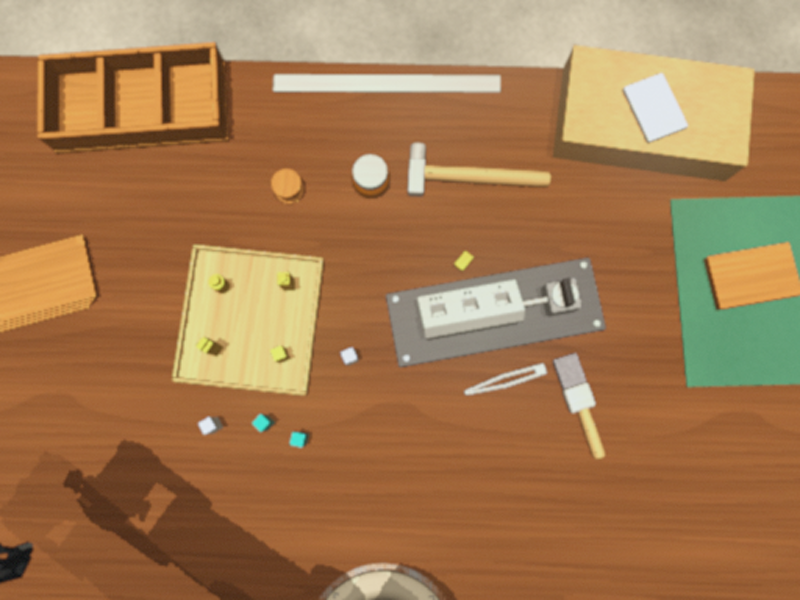

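View pics/side0.png

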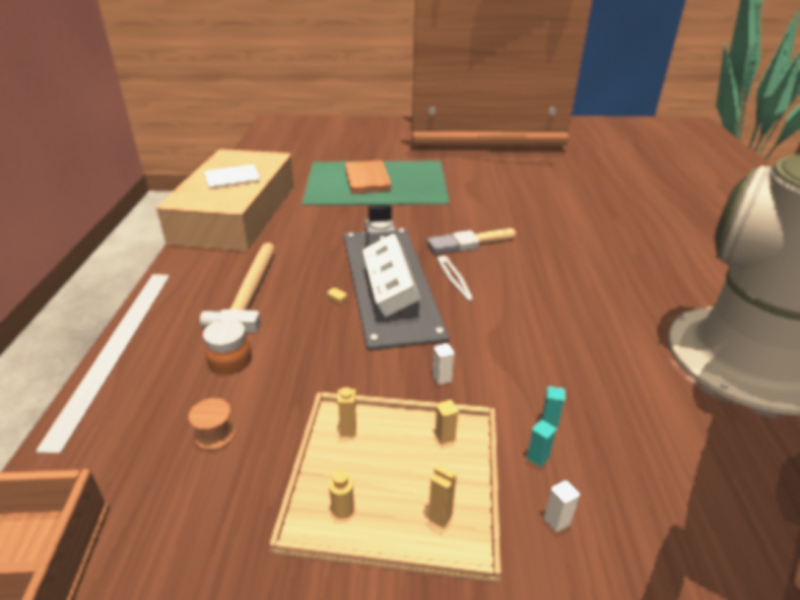

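Top view (800×600): the brass dies are in the tray. Short die is at (279,354), plain topped. Button is at (285,280), ridge at (208,346) and round at (218,284). Short look-alikes outside the tray are white at (348,355) and (208,426), and turquoise at (261,423) and (298,439). The brass plain one at (279,354) top / (446,422) side fits. The holder spans (388–603, 260–365), with the knob at (565,293). Next I fit box models to the clouds and make the confirming crop.

```bash
cat > fit.py <<'E'
from h import *
from scipy.optimize import least_squares
def sdf(q,h):
    d=np.abs(q)-h;return np.linalg.norm(np.maximum(d,0),axis=1)+np.minimum(d.max(1),0)
def Rz(a):return np.array([[np.cos(a),-np.sin(a),0],[np.sin(a),np.cos(a),0],[0,0,1]])
def Ry(a):return np.array([[np.cos(a),0,np.sin(a)],[0,1,0],[-np.sin(a),0,np.cos(a)]])
def fitdie(P,c,h,z0=.006):
    best=None
    for y0 in np.arange(0,1.57,.26):
        f=lambda s:sdf((P-[s[0],s[1],z0+h/2+s[3]])@Rz(s[2]),np.array([.01,.01,h/2]))
        r=least_squares(f,[*c,y0,0],loss="soft_l1",f_scale=.002,x_scale=[.01,.01,.3,.01])
        if best is None or r.cost<best.cost:best=r
    return best.x,best.cost/len(P)
def fitchase(P,s0=(.526,-.125,.1,.045)):
    h=np.array([.03,.08,.015])
    def f(s):
        q=(P-[s[0],s[1],s[3]])@(Rz(s[2])@Ry(np.radians(26)));q[:,2]-=.015;return sdf(q,h)
    r=least_squares(f,s0,loss="soft_l1",f_scale=.002,x_scale=[.01,.01,.1,.01]);return r.x,np.median(np.abs(f(r.x)))
E
python3 - <<'E'
from fit import *
C={n:np.load(f"{n}.npz") for n in("top","side")}
cl={n:world(p)[p["depth"]>0] for n,p in C.items()}
cl["both"]=np.vstack(list(cl.values()))
for n,W in cl.items():
    print(n,"tray floor z",np.median(W[(abs(W[:,0]-.5)<.03)&(abs(W[:,1]-.23)<.03)][:,2]).round(4),"table",np.median(W[(abs(W[:,0]-.4)<.02)&(abs(W[:,1])<.02)][:,2]).round(4))
    for d,c,h in(("short",(.449,.178),.052),("button",(.565,.172),.062),("ridge",(.458,.29),.07)):
        P=W[(np.hypot(W[:,0]-c[0],W[:,1]-c[1])<.03)&(W[:,2]>.02)]
        P=P[P[:,2]<.006+h+.004]
        x,e=fitdie(P,c,h);print(d,len(P),x[:2].round(4),"yaw",np.degrees(x[2]%(np.pi/2)).round(1),"dz",x[3].round(4),"res",round(e*1e6,2))
    m=(abs(W[:,0]-.526)<.05)&(abs(W[:,1]+.125)<.09)&(W[:,2]>.022)
    P=W[m]
    x,e=fitchase(P);print("chase",len(P),x.round(4),"yawdeg",np.degrees(x[2]).round(2),e)
    q=(P-[x[0],x[1],x[3]])@(Rz(x[2])@Ry(np.radians(26)))
    for k in(-1,0,1):
        a=q[(abs(q[:,0])<.025)&(abs(q[:,1]-k*.052)<.02)&(q[:,2]<.022)&(q[:,2]>.002)]
        print(" pocket",k,len(a),a.mean(0).round(4) if len(a) else"",np.percentile(a,[3,97],axis=0).round(4).tolist() if len(a) else"")
    P=W[(np.hypot(W[:,0]-.552,W[:,1]+.27)<.05)&(W[:,2]>.082)]
    r=cv2.minAreaRect((P[P[:,2]>.09][:,:2]*1000).astype(np.float32));print("knob",len(P),r,np.percentile(P[:,2],[50,95,99]))
p=C["side"];a=p["image"][235:345,200:380,::-1];b=C["top"]["image"][150:260,180:360,::-1]
b=C["top"]["image"][150:250,100:390,::-1]
cv2.imwrite("pics/crop1.png",np.vstack([cv2.resize(a,(490,300),interpolation=3),cv2.resize(b,(780,270),interpolation=3)[:,:490]]))
cv2.imwrite("pics/crop1.png",np.vstack([cv2.resize(a,(780,320)),cv2.resize(b,(780,270))]))
E
```

```text
top tray floor z 0.0068 table 0.0004
short 90 [0.4482 0.1759] yaw 23.3 dz 0.0011 res 0.52
button 84 [0.5674 0.1715] yaw 3.1 dz 0.0015 res 0.44
ridge 101 [0.4573 0.2884] yaw 60.7 dz 0.0016 res 0.49
chase 1780 [ 0.5213 -0.1304  0.2042  0.0369] yawdeg 11.7 0.001197787929179536
 pocket -1 49 [ 0.0093 -0.0546  0.0112] [[0.0034, -0.0631, 0.0035], [0.0129, -0.0446, 0.0218]]
 pocket 0 50 [ 0.0093 -0.0019  0.0109] [[0.0025, -0.011, 0.0048], [0.0135, 0.008, 0.021]]
 pocket 1 52 [0.0096 0.0509 0.0107] [[0.0033, 0.0408, 0.004], [0.0132, 0.0614, 0.0205]]
knob 113 ((551.3263549804688, -276.5090637207031), (41.18476867675781, 13.763444900512695), 14.031129837036133) [0.09627177 0.09962336 0.10043449]
side tray floor z 0.0042 table -0.002
short 275 [0.4486 0.1779] yaw 24.5 dz -0.0017 res 0.19
button 263 [0.568  0.1735] yaw 1.2 dz 0.0018 res 0.54
ridge 428 [0.4575 0.2902] yaw 58.6 dz -0.0007 res 0.33
chase 1189 [ 0.5219 -0.1282  0.2077  0.0333] yawdeg 11.9 0.0008210669177738106
 pocket -1 14 [ 0.002  -0.0634  0.0191] [[-0.0072, -0.0655, 0.0167], [0.0108, -0.0597, 0.0216]]
 pocket 0 19 [ 0.001  -0.011
[... 306 characters left out ...]
tray floor z 0.0047 table -0.0011
short 365 [0.4485 0.1776] yaw 24.3 dz -0.0006 res 0.54
button 347 [0.5676 0.1732] yaw 2.0 dz 0.0018 res 0.62
ridge 529 [0.4574 0.2899] yaw 58.2 dz 0.0004 res 0.5
chase 2969 [ 0.5206 -0.1286  0.2071  0.0356] yawdeg 11.87 0.0013546862484928451
 pocket -1 62 [ 0.0074 -0.0584  0.0133] [[-0.0046, -0.0653, 0.0049], [0.0133, -0.0472, 0.0212]]
 pocket 0 72 [ 0.0074 -0.0063  0.0134] [[-0.0047, -0.0137, 0.006], [0.013, 0.0056, 0.0216]]
 pocket 1 80 [0.0072 0.0461 0.014 ] [[-0.0052, 0.0388, 0.0057], [0.0131, 0.0589, 0.0217]]
knob 193 ((551.9006958007812, -274.5193176269531), (43.20564651489258, 17.336002349853516), 13.649116516113281) [0.09356504 0.09902374 0.09993034]
```

View pics/crop1.png

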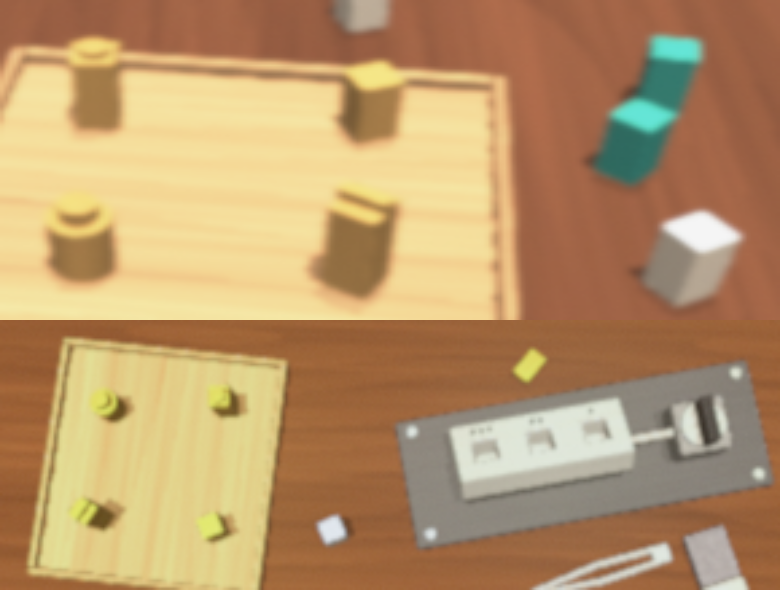

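The crop confirms the four tray pieces: button at upper left, plain short at upper right, round at lower left and ridge at lower right. Next I rectify the chase face in both views to locate the pockets, and compute the first move.

```bash
cat >> fit.py <<'E'
def rect(p,s,s_px=4):
    "rectified view of chase face, s=(x,y,yaw,z of underside centre); u along -y, v along -x"
    M=Rz(s[2])@Ry(np.radians(26));o=np.array([s[0],s[1],s[3]])
    X=[(.04,.09),(.04,-.09),(-.04,-.09),(-.04,.09)]
    src=np.float32([proj(p,o+M@[a,b,.03]) for a,b in X])
    dst=np.float32([(0,0),(180*s_px,0),(180*s_px,80*s_px),(0,80*s_px)])
    H=cv2.getPerspectiveTransform(src,dst)
    return cv2.warpPerspective(p["image"],H,(180*s_px,80*s_px),flags=cv2.INTER_CUBIC)
E
python3 - <<'E'
from fit import *
C={n:np.load(f"{n}.npz") for n in("top","side")}
S={"top":(.5213,-.1304,.2065,.0369),"side":(.5219,-.1282,.2065,.0333)}
out=[]
for n in C:
    im=rect(C[n],S[n])[:,:,::-1].copy()
    for k in(-1,0,1):
        u=(90-k*52)*4;v=160;h=45
        cv2.rectangle(im,(u-h,v-h),(u+h,v+h),(0,0,255),1)
    cv2.rectangle(im,(40,40),(680,280),(0,255,0),1)
    out.append(im[10:310])
cv2.imwrite("pics/rect.png",np.vstack(out))
E
```

```text
(no output)
```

View pics/rect.png

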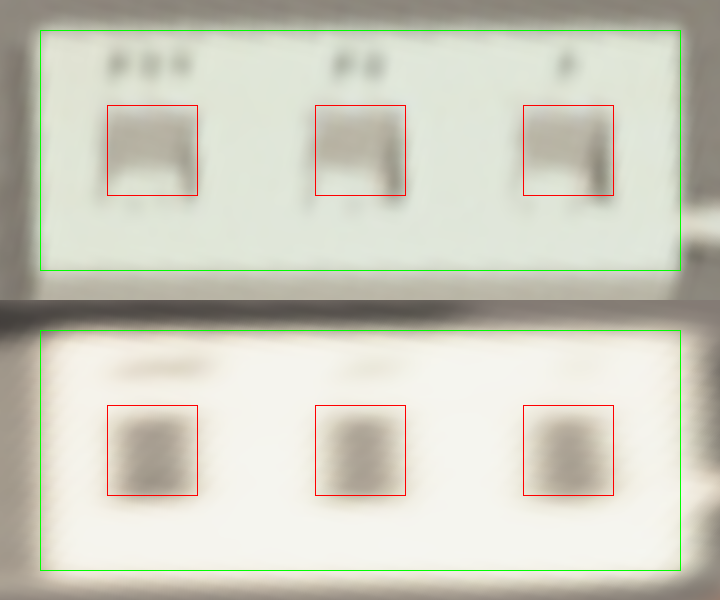

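Request:
drive_tool(deltas=[[[1,-1,0],[0,0,0.023],-1],[[1,-1,0],[0,0,0.023],-1],[[1,-1,0],[0,0,0.023],-1],[[1,-1,0],[0,0,0.023],-1],[[1,-1,0],[0,0,0.023],-1]], force=60)

```text
clock: 1.4
tcp_pos: [0.3171, 0.3628, 0.2564]
ee_rot: [3.142, 0.0, -2.786]
ft_force: [-0.3, 0.9, -0.3]
gripper_width: 0.0856
grip_force: 0.0
```

Request:
drive_tool(deltas=[[[1,-1,-0.5],[0,0,0.012],-1],[[1,-1,-1],[0,0,0],-1],[[1,-1,-1],[0,0,0],-1],[[1,-1,-1],[0,0,0],-1],[[1,-1,-1],[0,0,0],-1]])

```text
clock: 1.9
tcp_pos: [0.4422, 0.2378, 0.143]
ee_rot: [-3.142, 0.001, -2.717]
ft_force: [0.6, 0.9, -0.5]
gripper_width: 0.0853
grip_force: 0.0
```

Both rectified views show the pockets centred on the model: the top-view pockets sit at u≈152/360/568, v≈150, inside the red 22.4 mm squares to about 1 mm. The pose is good to 1–2 mm. Now I pick the short die.

Request:
drive_tool(deltas=[[[0.1,-0.82,0],[0,0,0],-1],[[0.1,-0.81,0],[0,0,0],-1],[[0.05,-0.8,-0.2],[0,0,0],-1],[[0,0,-1],[0,0,0],-1],[[0,0,-1],[0,0,0],-1]])

```text
clock: 2.4
tcp_pos: [0.448, 0.1777, 0.0886]
ee_rot: [-3.141, 0.002, -2.718]
ft_force: [-0.4, -0.5, 0.7]
gripper_width: 0.0856
grip_force: 0.0
```

Request:
drive_tool(deltas=[[[0,0,-1],[0,0,0],-1],[[0,0,-0.12],[0,0,0],-1],[[0,0,0],[0,0,0],1],[[0,0,0],[0,0,0],1],[[0,0,0],[0,0,0],1]])

```text
clock: 2.9
tcp_pos: [0.4481, 0.1783, 0.0619]
ee_rot: [-3.141, 0.002, -2.716]
ft_force: [-0.6, 0.8, 0.0]
gripper_width: 0.044
grip_force: 0.0
```

Request:
drive_tool(deltas=[[[0,0,0],[0,0,0],1],[[0,0,0],[0,0,0],1],[[0,0,0],[0,0,0],1],[[0,0,0],[0,0,0],1]])

```text
clock: 3.3
tcp_pos: [0.4478, 0.1783, 0.0616]
ee_rot: [-3.141, 0.001, -2.716]
ft_force: [-1.1, -0.1, 5.7]
gripper_width: 0.0188
grip_force: 58.8
```

```bash
cat >> fit.py <<'E'
from scipy.spatial.transform import Rotation as Ro
S=np.array([.5216,-.1293,.2065,.036]);M=Rz(S[2])@Ry(np.radians(26));O=np.array([S[0],S[1],S[3]])
def plan(k,foot,dz,off=(0,0)):
    "tcp to hold die (foot `foot` m ahead of TCP) dz above floor of pocket k(-1,0,1)"
    s=sensors.observe();p=s["tcp_pos"];R=Ro.from_euler("xyz",s["ee_rot"])
    T=O+M@[off[0],k*.052+off[1],.006+foot+dz]
    D=Ro.from_matrix(np.column_stack([-M[:,0],M[:,1],-M[:,2]]))
    d=T-p;rv=(D*R.inv()).as_rotvec()
    print("target",T.round(4),"shift units",(d/.025).round(2),"turn shares",(rv/2/np.pi).round(4),"deg",np.degrees(np.linalg.norm(rv)).round(1), "chase-frame pos err",(M.T@d*1000).round(1))
E
python3 -c "
from fit import *
plan(-1,.0556,.05)
print(M.round(3).tolist())"
```

```text
target [ 0.5801 -0.1702  0.1363] shift units [  5.29 -13.94   2.99] turn shares [-0.0225  0.069  -0.0342] deg 28.9 chase-frame pos err [  19.4 -368.2   92.7]
[[0.88, -0.205, 0.429], [0.184, 0.979, 0.09], [-0.438, 0.0, 0.899]]
```

Request:
drive_tool(deltas=[[[0,0,0.5],[0,0,0],1],[[0,0,1],[0,0,0],1],[[0,0,1],[0,0,0],1],[[0,0,1],[0,0,0],1],[[0,0,0],[0,0,0],1]])

```text
clock: 3.8
tcp_pos: [0.4488, 0.1785, 0.1518]
ee_rot: [-3.14, 0.006, -2.716]
ft_force: [0.3, -0.5, -1.9]
gripper_width: 0.0187
grip_force: 59.1
```

Request:
drive_tool(deltas=[[[0.37,-0.5,0],[-0.00225,0.0069,-0.00342],1],[[0.37,-1,0],[-0.00225,0.0069,-0.00342],1],[[0.37,-1,0],[-0.00225,0.0069,-0.00342],1],[[0.37,-1,0],[-0.00225,0.0069,-0.00342],1],[[0.37,-1,0],[-0.00225,0.0069,-0.00342],1]])

```text
clock: 4.3
tcp_pos: [0.4937, 0.0647, 0.1478]
ee_rot: [3.128, -0.23, -2.824]
ft_force: [0.1, -0.3, -1.4]
gripper_width: 0.0188
grip_force: 59.1
```

Request:
drive_tool(deltas=[[[0.37,-1,0],[-0.00225,0.0069,-0.00342],1],[[0.37,-1,0],[-0.00225,0.0069,-0.00342],1],[[0.37,-1,0],[-0.00225,0.0069,-0.00342],1],[[0.37,-1,0],[-0.00225,0.0069,-0.00342],1],[[0.37,-1,0],[-0.00225,0.0069,-0.00342],1]])

```text
clock: 4.8
tcp_pos: [0.54, -0.0603, 0.1477]
ee_rot: [3.141, -0.458, -2.936]
ft_force: [-0.0, 0.3, -1.8]
gripper_width: 0.0187
grip_force: 59.1
```

Request:
drive_tool(deltas=[[[0.37,-1,0],[0,0,0],1],[[0.37,-1,0],[0,0,0],1],[[0.37,-1,0],[0,0,0],1],[[0.37,-1,0],[0,0,0],1],[[0,-0.5,-0.3],[0,0,0],1]])

```text
clock: 5.3
tcp_pos: [0.5774, -0.1737, 0.1404]
ee_rot: [-3.141, -0.454, -2.937]
ft_force: [-0.1, -0.3, -0.7]
gripper_width: 0.0191
grip_force: 59.1
```

Run:
```python
from fit import *
plan(-1,.0556,.05)
plan(-1,.0556,.026)
s=sensors.observe();R=Ro.from_euler("xyz",s["ee_rot"]).as_matrix();p0=s["tcp_pos"]
ims=[]
for n in("top","side"):
    p=imaging.snapshot(n);np.savez(f"{n}1.npz",**{k:p[k] for k in("image","depth","camera_matrix","R","t")})
    W=world(p)[p["depth"]>0];q=(W-p0)@R
    a=q[(abs(q[:,0])<.03)&(abs(q[:,1])<.0135)&(q[:,2]>.028)&(q[:,2]<.07)]
    print(n,len(a),"die in tool frame pct",np.percentile(a,[3,50,97],axis=0).round(4).tolist())
    u,v=proj(p,p0+R@[0,0,.05]).astype(int)
    c=p["image"][max(v-45,0):v+55,max(u-65,0):u+65,::-1];ims.append(cv2.resize(c,(390,300),interpolation=3))
cv2.imwrite("pics/hover1.png",np.hstack(ims))
```

```text
target [ 0.5801 -0.1702  0.1363] shift units [ 0.11  0.14 -0.16] turn shares [ 0.0001 -0.      0.0002] deg 0.1 chase-frame pos err [ 4.8  2.9 -2.2]
target [ 0.5698 -0.1723  0.1147] shift units [-0.3   0.05 -1.03] turn shares [ 0.0001 -0.      0.0002] deg 0.1 chase-frame pos err [  4.8   2.9 -26.2]
top 19 die in tool frame pct [[0.0096, -0.0112, 0.0323], [0.0112, -0.0087, 0.0428], [0.0142, -0.0041, 0.0549]]
side 81 die in tool frame pct [[-0.0104, -0.0038, 0.0317], [0.0003, 0.0093, 0.0448], [0.0089, 0.012, 0.0574]]
```

View pics/hover1.png

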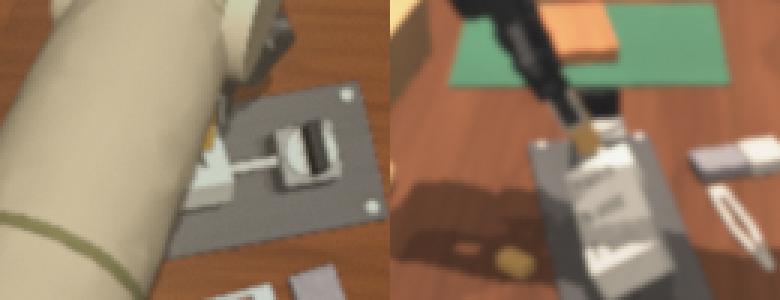

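Request:
drive_tool(deltas=[[[0.17,0.15,-0.09],[0,0,0],1],[[-0.22,-0.02,-0.43],[0,0,0],1],[[-0.22,-0.02,-0.43],[0,0,0],1],[[0,0,0],[0,0,0],1]])

```text
clock: 5.8
tcp_pos: [0.5695, -0.1673, 0.1159]
ee_rot: [3.139, -0.458, -2.933]
ft_force: [0.5, 0.2, -2.1]
gripper_width: 0.0185
grip_force: 59.1
```

```bash
sed -i 's/^S=np.array.*;M=/S=np.array([.5219,-.1282,.2065,.0353]);M=/' fit.py
cat >> fit.py <<'E'
def show(name,k,mm=70):
    "rectified side crop in the plane of the face, around pocket k, with die + grid; prints die pos in chase frame"
    s=sensors.observe();p0=s["tcp_pos"];p=imaging.snapshot("side")
    W=world(p)[p["depth"]>0];q=(W-O)@M;q[:,1]-=k*.052;q[:,2]-=.03
    a=q[(np.abs(q[:,:2])<.02).all(1)&(q[:,2]>.008)&(q[:,2]<.022)]
    top=a[a[:,1]>np.percentile(a[:,1],20)] if len(a) else a
    print("tcp chase",((p0-O)@M*1000-[0,k*52,0]).round(1),"F chase",(s["ft_force"]@M).round(1),"T",(s["torque"]@M).round(2),"die pts",len(a),np.percentile(a*1000,[3,50,97],axis=0).round(1).tolist() if len(a) else "")
    if name:
        u,v=proj(p,O+M@[0,k*.052,.04]).astype(int)
        cv2.imwrite("pics/"+name,cv2.resize(p["image"][v-40:v+40,u-52:u+52,::-1],(780,600),interpolation=3))
E
python3 - <<'E'
from fit import *
show("h2.png",-1);plan(-1,.0556,.024,(-.0007,.0005))
E
```

```text
tcp chase [-0.7  4.  89.3] F chase [ 1.4  0.1 -1.7] T [-0.   -0.25 -0.02] die pts 40 [[-9.4, 1.9, 8.1], [-0.2, 13.8, 15.3], [9.7, 16.0, 21.1]]
target [ 0.5686 -0.171   0.1125] shift units [-0.06 -0.14 -0.17] turn shares [-0.0001 -0.0004 -0.0002] deg 0.2 chase-frame pos err [-0.1 -3.  -4.9]
```

View pics/h2.png

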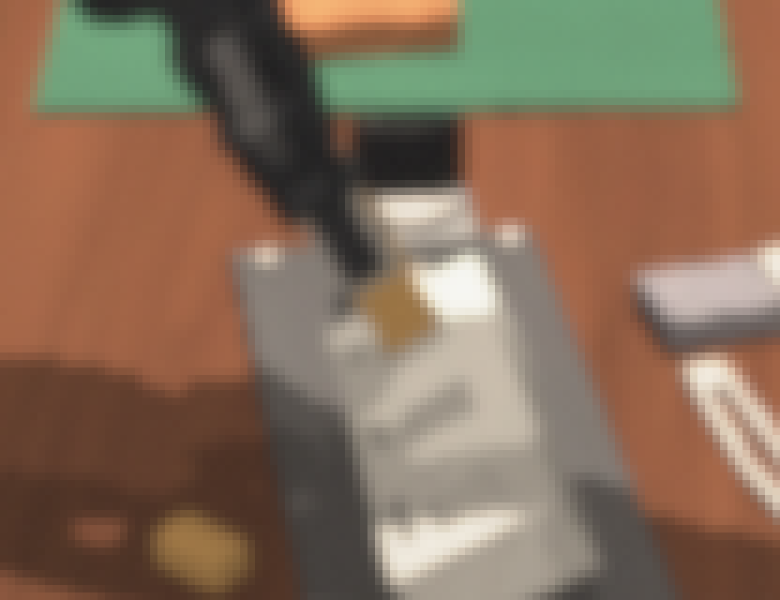

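Side crop: the die foot sits at (395,310) px, about 3.7 mm above the face and some 3.5 mm too far towards +y. I shift it and go down gently.

Request:
drive_tool(deltas=[[[0.03,-0.145,0],[0,0,0],1],[[0,0,0],[0,0,0],1],[[-0.034,-0.007,-0.072],[0,0,0],1],[[-0.034,-0.007,-0.072],[0,0,0],1]])

```text
clock: 6.25
tcp_pos: [0.5693, -0.173, 0.1135]
ee_rot: [3.141, -0.455, -2.935]
ft_force: [-0.3, -0.4, -1.2]
gripper_width: 0.0186
grip_force: 59.1
```

Request:
drive_tool(deltas=[[[-0.034,-0.007,-0.072],[0,0,0],1],[[0,0,0],[0,0,0],1]])

```text
clock: 6.45
tcp_pos: [0.5683, -0.1729, 0.1115]
ee_rot: [3.14, -0.455, -2.935]
ft_force: [0.9, 1.6, -1.2]
gripper_width: 0.0185
grip_force: 59.2
```

```bash
python3 -c "
from fit import *
show('',-1);plan(-1,.0556,.024,(-.0007,.0005))"
```

```text
tcp chase [-0.8 -1.3 84.3] F chase [ 1.6  1.4 -0.6] T [ 0.4  -0.39  0.03] die pts 36 [[-9.6, 2.6, 9.4], [-0.7, 8.2, 14.5], [9.1, 11.2, 20.9]]
target [ 0.5686 -0.171   0.1125] shift units [0.01 0.07 0.04] turn shares [-0.0001 -0.0003  0.    ] deg 0.1 chase-frame pos err [0.1 1.8 1.2]
```

Request:
drive_tool(deltas=[[[-0.008,0.055,0],[0,0,0],1],[[0,0,0],[0,0,0],1],[[0,0,0],[0,0,0],1]])

```text
clock: 6.8
tcp_pos: [0.5682, -0.1719, 0.1116]
ee_rot: [3.142, -0.455, -2.935]
ft_force: [0.3, 0.1, -1.2]
gripper_width: 0.0189
grip_force: 59.1
```

```bash
python3 -c "
from fit import *
show('',-1)
show('',-1)
show('',-1)"
```

```text
tcp chase [-0.8 -0.3 84.5] F chase [ 0.8  0.  -1. ] T [ 0.   -0.34  0.01] die pts 40 [[-9.2, 1.2, 8.7], [-0.0, 9.4, 15.2], [9.4, 13.1, 21.2]]
tcp chase [-0.8 -0.3 84.6] F chase [ 0.3  0.  -1.1] T [-0.06 -0.35 -0.02] die pts 39 [[-9.3, 0.2, 9.3], [-0.6, 8.8, 15.6], [9.7, 12.4, 21.1]]
tcp chase [-0.8 -0.3 84.6] F chase [ 0.6 -0.1 -0.8] T [ 0.02 -0.3   0.02] die pts 41 [[-9.3, 0.5, 8.8], [-0.7, 9.8, 14.5], [9.9, 12.1, 21.2]]
```

Request:
drive_tool(deltas=[[[-0.034,-0.007,-0.072],[0,0,0],1],[[-0.034,-0.007,-0.072],[0,0,0],1],[[0,0,0],[0,0,0],1]])

```text
clock: 7.25
tcp_pos: [0.5663, -0.1722, 0.1077]
ee_rot: [3.141, -0.456, -2.935]
ft_force: [0.1, -0.6, -1.5]
gripper_width: 0.0189
grip_force: 59.1
```

```bash
python3 -c "
from fit import *
show('',-1)"
```

```text
tcp chase [-0.8 -0.1 80.1] F chase [ 0.7 -0.6 -1.4] T [ 0.08 -0.32 -0.04] die pts 36 [[-9.3, -0.1, 8.5], [-1.2, 9.6, 14.7], [9.6, 12.5, 19.7]]
```

Request:
drive_tool(deltas=[[[-0.069,-0.0145,-0.144],[0,0,0],1],[[-0.069,-0.0145,-0.144],[0,0,0],1],[[-0.069,-0.0145,-0.144],[0,0,0],1],[[-0.052,-0.011,-0.108],[0,0,0],1],[[0,0,0],[0,0,0],1]])

```text
clock: 7.8
tcp_pos: [0.5597, -0.1735, 0.0941]
ee_rot: [3.141, -0.456, -2.935]
ft_force: [-0.3, 0.6, -1.7]
gripper_width: 0.0187
grip_force: 59.1
```

Request:
drive_tool(deltas=[[[-0.034,-0.007,-0.072],[0,0,0],1],[[0,0,0],[0,0,0],1]])

```text
clock: 8.0
tcp_pos: [0.5591, -0.1737, 0.0926]
ee_rot: [3.141, -0.455, -2.935]
ft_force: [-0.0, -0.1, -1.1]
gripper_width: 0.0189
grip_force: 59.1
```

```bash
python3 -c "
from fit import *
show('',-1)"
```

```text
tcp chase [-0.8 -0.2 63.4] F chase [ 0.4 -0.1 -1. ] T [ 0.   -0.33  0.  ] die pts 25 [[-9.8, -11.6, 9.0], [-6.0, 15.7, 13.9], [11.3, 19.0, 20.8]]
```

Nearly on the floor (about 1.8 mm to go). I press in small steps.

Request:
drive_tool(deltas=[[[-0.026,-0.005,-0.054],[0,0,0],1],[[0,0,0],[0,0,0],1]])

```text
clock: 8.25
tcp_pos: [0.5586, -0.1739, 0.0914]
ee_rot: [3.141, -0.455, -2.935]
ft_force: [0.3, -0.7, -0.9]
gripper_width: 0.0186
grip_force: 59.2
```

Request:
drive_tool(deltas=[[[-0.026,-0.005,-0.054],[0,0,0],1],[[0,0,0],[0,0,0],1]])

```text
clock: 8.45
tcp_pos: [0.5585, -0.1739, 0.0912]
ee_rot: [-3.141, -0.453, -2.935]
ft_force: [2.6, 2.0, 6.1]
gripper_width: 0.0186
grip_force: 60.1
```

```bash
python3 -c "
from fit import *
show('',-1)"
```

```text
tcp chase [-0.8 -0.2 61.8] F chase [0.  1.4 6.8] T [ 0.29 -0.1  -0.04] die pts 25 [[-9.7, -12.6, 8.4], [-6.0, 15.6, 14.3], [10.9, 19.1, 21.5]]
```

Request:
drive_tool(deltas=[[[-0.026,-0.005,-0.054],[0,0,0],1],[[0,0,0],[0,0,0],1],[[0.026,0.005,0.054],[0,0,0],1]])

```text
clock: 8.8
tcp_pos: [0.5584, -0.1739, 0.0913]
ee_rot: [-3.141, -0.453, -2.935]
ft_force: [-0.5, 0.3, -0.8]
gripper_width: 0.0191
grip_force: 59.3
```

Request:
drive_tool(deltas=[[[0,0,0],[0,0,0],0.4],[[0,0,0],[0,0,0],0.4],[[0,0,0],[0,0,0],0.4]])

```text
clock: 9.1
tcp_pos: [0.5578, -0.174, 0.0898]
ee_rot: [3.141, -0.456, -2.935]
ft_force: [0.5, -0.4, 0.1]
gripper_width: 0.0258
grip_force: 0.0
```

Request:
drive_tool(deltas=[[[0.2,0.04,0.42],[0,0,0],0.4],[[0.343,0.072,0.72],[0,0,0],0.4],[[0.343,0.072,0.72],[0,0,0],0.4],[[0.343,0.072,0.72],[0,0,0],0.4]])

```text
clock: 9.5
tcp_pos: [0.5892, -0.1675, 0.1561]
ee_rot: [-3.142, -0.455, -2.935]
ft_force: [1.2, -0.0, -0.0]
gripper_width: 0.0254
grip_force: 0.0
```

```bash
cat >> fit.py <<'E'
def pick(x,y,z,close_deg):
    s=sensors.observe();p=s["tcp_pos"];R=Ro.from_euler("xyz",s["ee_rot"])
    D=Ro.from_euler("xyz",[np.pi,0,np.radians(close_deg+90)])
    rv=(D*R.inv()).as_rotvec();print("shift units",((np.array([x,y,z])-p)/.025).round(2),"turn",(rv/2/np.pi).round(4),"deg",np.degrees(np.linalg.norm(rv)).round(1))
def check(k,h):
    "cloud of seated die in pocket k, chase frame, relative to pocket axis/floor"
    for n in("top","side"):
        p=imaging.snapshot(n);W=world(p)[p["depth"]>0];q=(W-O)@M*1000-[0,k*52,6]
        a=q[(np.abs(q[:,:2])<18).all(1)&(q[:,2]>29)]
        if len(a):print(n,len(a),"pct",np.percentile(a,[3,50,97],axis=0).round(1).tolist(),"expected top",h)
E
python3 -c "
from fit import *
pick(.568,.1735,.063,92);check(-1,52)"
```

```text
shift units [-0.85 13.64 -3.72] turn [ 0.0087 -0.0719 -0.0268] deg 27.8
top 373 pct [[-17.0, -17.5, 33.1], [-6.7, -1.9, 399.3], [14.5, 16.9, 402.1]] expected top 52
side 237 pct [[-16.9, -14.0, 31.5], [-6.0, 8.0, 137.9], [12.4, 17.5, 402.3]] expected top 52
```

Request:
drive_tool(deltas=[[[-0.06,0.6,0],[0.00087,-0.00719,-0.00268],0.4],[[-0.06,1,0],[0.00087,-0.00719,-0.00268],-1],[[-0.06,1,0],[0.00087,-0.00719,-0.00268],-1],[[-0.06,1,0],[0.00087,-0.00719,-0.00268],-1],[[-0.06,1,0],[0.00087,-0.00719,-0.00268],-1]])

```text
clock: 10.1
tcp_pos: [0.5805, -0.0517, 0.1539]
ee_rot: [-3.132, -0.227, -3.024]
ft_force: [0.6, 0.2, 0.3]
gripper_width: 0.0814
grip_force: 0.0
```

Request:
drive_tool(deltas=[[[-0.06,1,0],[0.00087,-0.00719,-0.00268],-1],[[-0.06,1,0],[0.00087,-0.00719,-0.00268],-1],[[-0.06,1,0],[0.00087,-0.00719,-0.00268],-1],[[-0.06,1,0],[0.00087,-0.00719,-0.00268],-1],[[-0.06,1,0],[0.00087,-0.00719,-0.00268],-1]])

```text
clock: 10.6
tcp_pos: [0.573, 0.0733, 0.154]
ee_rot: [3.141, 0.0, -3.108]
ft_force: [-0.9, -0.8, 0.2]
gripper_width: 0.0853
grip_force: 0.0
```

Request:
drive_tool(deltas=[[[-0.06,1,0],[0,0,0],-1],[[-0.06,1,0],[0,0,0],-1],[[-0.06,1,0],[0,0,0],-1],[[0,0.9,0],[0,0,0],-1],[[0,0,0],[0,0,0],-1]])

```text
clock: 11.1
tcp_pos: [0.5683, 0.1719, 0.1538]
ee_rot: [3.141, -0.002, -3.104]
ft_force: [0.5, -0.9, 0.6]
gripper_width: 0.0848
grip_force: 0.0
```

```bash
sed -i 's/&(q\[:,2\]>29)\]/\&(q[:,2]>29)\&(q[:,2]<85)]/' fit.py; python3 -c "
from fit import *
pick(.568,.1735,.063,92);check(-1,52)"
```

```text
shift units [-0.01  0.06 -3.63] turn [-0.0001 -0.0003 -0.0004] deg 0.2
top 114 pct [[-11.6, -11.0, 31.1], [-6.1, -0.9, 50.6], [9.2, 7.9, 56.5]] expected top 52
side 59 pct [[-7.5, -4.3, 29.6], [-1.8, 9.2, 40.2], [8.8, 12.2, 52.7]] expected top 52
```

Request:
drive_tool(deltas=[[[0,0.06,-0.8],[0,0,0],-1],[[0,0,-1],[0,0,0],-1],[[0,0,-1],[0,0,0],-1],[[0,0,-0.83],[0,0,0],-1],[[0,0,0],[0,0,0],1]])

```text
clock: 11.7
tcp_pos: [0.5677, 0.17, 0.0611]
ee_rot: [-3.141, -0.006, -3.108]
ft_force: [-0.2, -0.1, -0.2]
gripper_width: 0.0735
grip_force: 0.0
```

Request:
drive_tool(deltas=[[[0,0,0],[0,0,0],1],[[0,0,0],[0,0,0],1],[[0,0,0],[0,0,0],1],[[0,0,0],[0,0,0],1],[[0,0,0],[0,0,0],1]])

```text
clock: 12.2
tcp_pos: [0.5696, 0.1714, 0.0648]
ee_rot: [-3.142, 0.001, -3.106]
ft_force: [0.0, -0.8, 6.6]
gripper_width: 0.0189
grip_force: 59.2
```

Request:
drive_tool(deltas=[[[0,0,0],[0,0,0],1]])

```text
clock: 12.3
tcp_pos: [0.5696, 0.1714, 0.0648]
ee_rot: [-3.142, 0.001, -3.106]
ft_force: [-0.8, -1.0, 6.1]
gripper_width: 0.0191
grip_force: 59.2
```

```bash
python3 -c "
from fit import *
s=sensors.observe();f=s['tcp_pos'][2]-.006;print(f);plan(0,f,.05,(-.0007,.0003))"
```

```text
0.058769544875495384
target [ 0.5705 -0.1177  0.1388] shift units [  0.03 -11.56   2.96] turn shares [-0.0087  0.0719  0.0268] deg 27.8 chase-frame pos err [ -85.  -283.1   40.9]
```

Request:
drive_tool(deltas=[[[0,0,0.6],[0,0,0],1],[[0,0,1],[0,0,0],1],[[0,0,1],[0,0,0],1],[[0,-0.4,0.8],[0,0,0],1],[[0,-1,0],[-0.00087,0.00719,0.00268],1]])

```text
clock: 12.8
tcp_pos: [0.5695, 0.1376, 0.1527]
ee_rot: [-3.139, -0.041, -3.087]
ft_force: [0.3, 0.3, -2.2]
gripper_width: 0.0189
grip_force: 58.9
```

Request:
drive_tool(deltas=[[[0,-1,0],[-0.00087,0.00719,0.00268],1],[[0,-1,0],[-0.00087,0.00719,0.00268],1],[[0,-1,0],[-0.00087,0.00719,0.00268],1],[[0,-1,0],[-0.00087,0.00719,0.00268],1],[[0,-1,0],[-0.00087,0.00719,0.00268],1]])

```text
clock: 13.3
tcp_pos: [0.569, 0.0105, 0.1496]
ee_rot: [-3.132, -0.275, -3.006]
ft_force: [0.9, 0.3, -1.9]
gripper_width: 0.0187
grip_force: 59.0
```

Request:
drive_tool(deltas=[[[0,-1,0],[-0.00087,0.00719,0.00268],1],[[0,-1,0],[-0.00087,0.00719,0.00268],1],[[0,-1,0],[-0.00087,0.00719,0.00268],1],[[0,-1,-0.2],[-0.00087,0.00719,0.00268],1],[[0,-1,-0.2],[0,0,0],1]])

```text
clock: 13.8
tcp_pos: [0.5693, -0.1143, 0.1388]
ee_rot: [3.141, -0.456, -2.934]
ft_force: [0.0, -0.8, -2.9]
gripper_width: 0.019
grip_force: 59.0
```

Request:
drive_tool(deltas=[[[0,-0.16,0],[0,0,0],1],[[0,0,0],[0,0,0],1],[[0,0,0],[0,0,0],1]])

```text
clock: 14.1
tcp_pos: [0.5692, -0.1167, 0.1394]
ee_rot: [3.141, -0.454, -2.935]
ft_force: [-0.3, 0.4, -1.0]
gripper_width: 0.0191
grip_force: 59.0
```

```bash
cat >> fit.py <<'E'
def held(zr=(.028,.06)):
    s=sensors.observe();R=Ro.from_euler("xyz",s["ee_rot"]).as_matrix();p0=s["tcp_pos"]
    for n in("top","side"):
        p=imaging.snapshot(n);W=world(p)[p["depth"]>0];q=(W-p0)@R*1000
        a=q[(abs(q[:,0])<18)&(abs(q[:,1])<16)&(q[:,2]>zr[0]*1e3)&(q[:,2]<zr[1]*1e3+12)]
        if len(a):print(n,len(a),"tool-frame pct",np.percentile(a,[3,50,97],axis=0).round(1).tolist())
E
python3 -c "
from fit import *
plan(0,.0588,.05,(-.0007,.0003));plan(0,.0588,.05,(-.0007,.0003));held()"
```

```text
target [ 0.5705 -0.1177  0.1388] shift units [ 0.05 -0.04 -0.02] turn shares [-0.     -0.0001 -0.0001] deg 0.0 chase-frame pos err [ 1.2 -1.2 -0.1]
target [ 0.5705 -0.1177  0.1388] shift units [ 0.05 -0.04 -0.02] turn shares [-0.     -0.0001 -0.0001] deg 0.0 chase-frame pos err [ 1.2 -1.2 -0.1]
top 34 tool-frame pct [[11.4, -10.7, 29.6], [12.9, -5.8, 45.1], [15.2, -0.1, 58.6]]
side 99 tool-frame pct [[-8.5, -0.1, 30.7], [1.9, 10.4, 44.1], [10.6, 12.9, 58.2]]
```

Request:
drive_tool(deltas=[[[0.114,-0.046,-0.05],[0,0,0],1],[[-0.189,-0.04,-0.395],[0,0,0],1],[[-0.189,-0.04,-0.395],[0,0,0],1],[[0,0,0],[0,0,0],1],[[0,0,0],[0,0,0],1]])

```text
clock: 14.7
tcp_pos: [0.5623, -0.1207, 0.1175]
ee_rot: [3.141, -0.456, -2.935]
ft_force: [0.4, 0.3, -1.7]
gripper_width: 0.0185
grip_force: 59.0
```

```bash
python3 -c "
from fit import *
show('',0)
show('',0)"
```

```text
tcp chase [ 0.9 -1.  91.9] F chase [ 1.1  0.3 -1.4] T [-0.04 -0.36 -0.03] die pts 43 [[-10.0, -3.8, 8.9], [-0.7, 9.5, 14.5], [9.2, 11.8, 21.5]]
tcp chase [ 0.9 -1.1 92.3] F chase [ 0.4  1.4 -1.2] T [-0.01 -0.32 -0.01] die pts 42 [[-9.9, -4.1, 8.7], [-0.4, 8.9, 15.6], [9.3, 11.4, 21.5]]
```

Request:
drive_tool(deltas=[[[0,0.033,0],[0,0,0],1],[[-0.034,-0.007,-0.072],[0,0,0],1],[[-0.034,-0.007,-0.072],[0,0,0],1],[[-0.034,-0.007,-0.072],[0,0,0],1],[[0,0,0],[0,0,0],1]])

```text
clock: 15.3
tcp_pos: [0.5598, -0.1204, 0.1121]
ee_rot: [3.141, -0.456, -2.935]
ft_force: [0.6, 0.7, -2.0]
gripper_width: 0.019
grip_force: 59.0
```

Request:
drive_tool(deltas=[[[-0.034,-0.007,-0.072],[0,0,0],1],[[0,0,0],[0,0,0],1]])

```text
clock: 15.5
tcp_pos: [0.559, -0.1206, 0.1104]
ee_rot: [3.141, -0.455, -2.935]
ft_force: [-0.4, 0.6, -1.1]
gripper_width: 0.019
grip_force: 59.0
```

```bash
python3 -c "
from fit import *
show('',0)"
```

```text
tcp chase [ 1.1 -0.2 84.1] F chase [ 0.3  0.7 -1.1] T [-0.01 -0.36  0.02] die pts 45 [[-9.8, -4.3, 8.6], [-0.9, 9.5, 15.0], [9.6, 11.9, 21.4]]
```

Request:
drive_tool(deltas=[[[-0.069,-0.0145,-0.144],[0,0,0],1],[[-0.069,-0.0145,-0.144],[0,0,0],1],[[-0.069,-0.0145,-0.144],[0,0,0],1],[[-0.069,-0.0145,-0.144],[0,0,0],1],[[0,0,0],[0,0,0],1]])

```text
clock: 16.05
tcp_pos: [0.5518, -0.122, 0.0956]
ee_rot: [3.141, -0.456, -2.935]
ft_force: [0.4, -0.5, -2.2]
gripper_width: 0.0192
grip_force: 59.0
```

Request:
drive_tool(deltas=[[[-0.034,-0.007,-0.072],[0,0,0],1],[[-0.026,-0.005,-0.054],[0,0,0],1],[[0,0,0],[0,0,0],1]])

```text
clock: 16.35
tcp_pos: [0.5509, -0.1224, 0.0933]
ee_rot: [-3.142, -0.455, -2.935]
ft_force: [1.4, 0.9, 0.8]
gripper_width: 0.019
grip_force: 59.2
```

Request:
drive_tool(deltas=[[[-0.026,-0.005,-0.054],[0,0,0],1],[[0,0,0],[0,0,0],1]])

```text
clock: 16.55
tcp_pos: [0.5508, -0.1224, 0.0932]
ee_rot: [-3.141, -0.453, -2.935]
ft_force: [1.7, 3.0, 9.6]
gripper_width: 0.0192
grip_force: 60.5
```

```bash
python3 -c "
from fit import *
show('',0)"
```

```text
tcp chase [ 1.1 -0.2 65. ] F chase [-2.2  2.6  9.7] T [0.35 0.05 0.01] die pts 34 [[-9.6, -4.8, 9.0], [-3.6, 15.9, 14.2], [13.6, 19.7, 21.7]]
```

Request:
drive_tool(deltas=[[[-0.026,-0.005,-0.054],[0,0,0],1],[[0,0,0],[0,0,0],1],[[0.035,0.007,0.072],[0,0,0],1],[[0,0,0],[0,0,0],0.4],[[0,0,0],[0,0,0],0.4]])

```text
clock: 17.1
tcp_pos: [0.5502, -0.1225, 0.0919]
ee_rot: [3.141, -0.456, -2.935]
ft_force: [0.0, -0.3, -0.4]
gripper_width: 0.0256
grip_force: 0.0
```

Request:
drive_tool(deltas=[[[0,0,0],[0,0,0],0.4],[[0.2,0.04,0.42],[0,0,0],0.4],[[0.343,0.072,0.72],[0,0,0],0.4],[[0.343,0.072,0.72],[0,0,0],0.4],[[0.343,0.072,0.72],[0,0,0],0.4]])

```text
clock: 17.6
tcp_pos: [0.5816, -0.1159, 0.1581]
ee_rot: [3.142, -0.455, -2.935]
ft_force: [0.0, -0.8, 0.5]
gripper_width: 0.0254
grip_force: 0.0
```

```bash
python3 -c "
from fit import *
pick(.4575,.2895,.065,58.4)"
```

```text
shift units [-4.96 16.22 -3.73] turn [-0.0127 -0.073  -0.1185] deg 50.3
```

Request:
drive_tool(deltas=[[[0,0.6,0.1],[-0.0009,-0.0052,-0.0085],0.4],[[-0.3,1,0],[-0.0009,-0.0052,-0.0085],-1],[[-0.3,1,0],[-0.0009,-0.0052,-0.0085],-1],[[-0.3,1,0],[-0.0009,-0.0052,-0.0085],-1],[[-0.3,1,0],[-0.0009,-0.0052,-0.0085],-1]])

```text
clock: 18.1
tcp_pos: [0.551, -0.0001, 0.1599]
ee_rot: [-3.1, -0.292, 3.063]
ft_force: [1.2, -0.7, 1.1]
gripper_width: 0.0817
grip_force: 0.0
```

Request:
drive_tool(deltas=[[[-0.3,1,0],[-0.0009,-0.0052,-0.0085],-1],[[-0.3,1,0],[-0.0009,-0.0052,-0.0085],-1],[[-0.3,1,0],[-0.0009,-0.0052,-0.0085],-1],[[-0.3,1,0],[-0.0009,-0.0052,-0.0085],-1],[[-0.3,1,0],[-0.0009,-0.0052,-0.0085],-1]])

```text
clock: 18.6
tcp_pos: [0.5135, 0.125, 0.16]
ee_rot: [-3.108, -0.127, 2.797]
ft_force: [0.4, 0.3, 1.2]
gripper_width: 0.085
grip_force: 0.0
```

Request:
drive_tool(deltas=[[[-0.3,1,0],[-0.0009,-0.0052,-0.0085],-1],[[-0.3,1,0],[-0.0009,-0.0052,-0.0085],-1],[[-0.3,1,0],[-0.0009,-0.0052,-0.0085],-1],[[-0.3,1,0],[-0.0009,-0.0052,-0.0085],-1],[[-0.3,1,0],[0,0,0],-1]])

```text
clock: 19.1
tcp_pos: [0.4756, 0.2503, 0.1601]
ee_rot: [3.139, -0.001, 2.586]
ft_force: [0.1, 0.4, -0.1]
gripper_width: 0.0854
grip_force: 0.0
```

Request:
drive_tool(deltas=[[[-0.3,1,0],[0,0,0],-1],[[-0.4,0.6,0],[0,0,0],-1],[[0,0,0],[0,0,0],-1]])

```text
clock: 19.4
tcp_pos: [0.4578, 0.2906, 0.1598]
ee_rot: [3.14, -0.002, 2.59]
ft_force: [0.7, -0.6, 1.0]
gripper_width: 0.0854
grip_force: 0.0
```

```bash
python3 -c "
from fit import *
pick(.4575,.2895,.065,58.4);check(0,68);check(-1,52)"
```

```text
shift units [-0.01 -0.05 -3.79] turn [-0.0004 -0.0001 -0.    ] deg 0.2
top 142 pct [[-11.2, -10.9, 32.3], [-6.0, -0.4, 57.2], [8.5, 8.4, 71.6]] expected top 68
side 145 pct [[-6.6, -5.2, 30.4], [2.8, 9.0, 51.5], [13.5, 12.3, 67.6]] expected top 68
top 115 pct [[-11.4, -11.4, 29.9], [-6.5, -1.2, 51.0], [9.4, 8.0, 56.2]] expected top 52
side 63 pct [[-7.1, -8.5, 31.5], [-1.3, 7.5, 49.5], [12.1, 11.9, 52.1]] expected top 52
```

Request:
drive_tool(deltas=[[[0,-0.05,-0.8],[0,0,0],-1],[[0,0,-1],[0,0,0],-1],[[0,0,-1],[0,0,0],-1],[[0,0,-0.99],[0,0,0],-1],[[0,0,0],[0,0,0],1]])

```text
clock: 20.1
tcp_pos: [0.4576, 0.2864, 0.0619]
ee_rot: [-3.139, -0.005, 2.586]
ft_force: [0.7, -0.3, -0.4]
gripper_width: 0.073
grip_force: 0.0
```

Request:
drive_tool(deltas=[[[0,0,0],[0,0,0],1],[[0,0,0],[0,0,0],1],[[0,0,0],[0,0,0],1],[[0,0,0],[0,0,0],1],[[0,0,0],[0,0,0],1]])

```text
clock: 20.6
tcp_pos: [0.459, 0.2878, 0.0656]
ee_rot: [3.139, -0.001, 2.588]
ft_force: [-0.6, -1.4, 6.5]
gripper_width: 0.0193
grip_force: 58.6
```

Request:
drive_tool(deltas=[[[0,0,0],[0,0,0],1],[[0,0,0],[0,0,0],1]])

```text
clock: 20.8
tcp_pos: [0.459, 0.2878, 0.0655]
ee_rot: [3.139, -0.001, 2.588]
ft_force: [-1.6, -1.5, 6.2]
gripper_width: 0.0192
grip_force: 58.6
```

```bash
python3 -c "
from fit import *
s=sensors.observe();f=s['tcp_pos'][2]-.006;print(f);plan(1,f,.05,(-.0007,-.0002))"
```

```text
0.05954902905499982
target [ 0.5602 -0.0672  0.1395] shift units [  4.05 -14.2    2.96] turn shares [0.0124 0.0728 0.119 ] deg 50.4 chase-frame pos err [  -8.8 -368.3   77.9]
```

Request:
drive_tool(deltas=[[[0,0,0.6],[0,0,0],1],[[0,0,1],[0,0,0],1],[[0,0,1],[0,0,0],1],[[0,0,1],[0,0,0],1],[[0.29,-0.7,0],[0.0009,0.0052,0.0085],1]])

```text
clock: 21.3
tcp_pos: [0.466, 0.2718, 0.1579]
ee_rot: [-3.136, -0.03, 2.644]
ft_force: [0.0, -1.0, -2.8]
gripper_width: 0.0193
grip_force: 59.2
```

Request:
drive_tool(deltas=[[[0.29,-1,0],[0.0009,0.0052,0.0085],1],[[0.29,-1,0],[0.0009,0.0052,0.0085],1],[[0.29,-1,0],[0.0009,0.0052,0.0085],1],[[0.29,-1,0],[0.0009,0.0052,0.0085],1],[[0.29,-1,0],[0.0009,0.0052,0.0085],1]])

```text
clock: 21.8
tcp_pos: [0.5021, 0.1442, 0.1546]
ee_rot: [-3.099, -0.196, 2.907]
ft_force: [0.2, -0.5, -2.9]
gripper_width: 0.0193
grip_force: 59.1
```

Request:
drive_tool(deltas=[[[0.29,-1,0],[0.0009,0.0052,0.0085],1],[[0.29,-1,0],[0.0009,0.0052,0.0085],1],[[0.29,-1,0],[0.0009,0.0052,0.0085],1],[[0.29,-1,0],[0.0009,0.0052,0.0085],1],[[0.29,-1,0],[0.0009,0.0052,0.0085],1]])

```text
clock: 22.3
tcp_pos: [0.5385, 0.0192, 0.1545]
ee_rot: [-3.111, -0.361, -3.106]
ft_force: [0.1, 0.0, -3.3]
gripper_width: 0.0194
grip_force: 59.1
```

Request:
drive_tool(deltas=[[[0.29,-1,0],[0.0009,0.0052,0.0085],1],[[0.29,-1,0],[0.0009,0.0052,0.0085],1],[[0.28,-1,0],[0.0009,0.0052,0.0085],1],[[0,-0.5,-0.2],[0,0,0],1],[[0,0,0],[0,0,0],1]])

```text
clock: 22.8
tcp_pos: [0.5593, -0.0681, 0.1484]
ee_rot: [3.141, -0.456, -2.938]
ft_force: [0.3, 0.1, -2.8]
gripper_width: 0.0191
grip_force: 59.3
```

Request:
drive_tool(deltas=[[[0,0,-0.2],[0,0,0],1],[[0,0,0],[0,0,0],1]])

```text
clock: 23.0
tcp_pos: [0.5593, -0.0661, 0.1439]
ee_rot: [3.141, -0.456, -2.934]
ft_force: [-0.6, 0.5, -2.7]
gripper_width: 0.0194
grip_force: 59.3
```

```bash
python3 -c "
from fit import *
plan(1,.0595,.05,(0,-.0002));held()"
```

```text
target [ 0.5608 -0.0671  0.1391] shift units [ 0.06 -0.04 -0.19] turn shares [-0.0001 -0.0003 -0.0001] deg 0.1 chase-frame pos err [ 3.3 -1.3 -3.7]
top 43 tool-frame pct [[12.1, -11.0, 30.3], [13.8, -5.3, 43.1], [15.5, 1.8, 56.4]]
side 108 tool-frame pct [[-7.9, -2.4, 30.7], [2.8, 9.5, 44.6], [11.5, 12.5, 59.1]]
```

Request:
drive_tool(deltas=[[[0.192,-0.013,-0.09],[0,0,0],1],[[-0.223,-0.047,-0.467],[0,0,0],1],[[-0.223,-0.047,-0.467],[0,0,0],1],[[0,0,0],[0,0,0],1],[[0,0,0],[0,0,0],1]])

```text
clock: 23.6
tcp_pos: [0.5538, -0.0698, 0.1191]
ee_rot: [3.142, -0.455, -2.935]
ft_force: [0.2, 1.5, -2.6]
gripper_width: 0.0188
grip_force: 59.1
```

```bash
python3 -c "
from fit import *
show('',1)
show('',1)"
```

```text
tcp chase [ 2.1 -1.4 94.3] F chase [ 1.6  1.4 -2.1] T [ 0.01 -0.48  0.02] die pts 50 [[-9.5, -6.4, 8.7], [-0.4, 8.7, 14.7], [9.7, 10.1, 21.6]]
tcp chase [ 2.1 -1.5 94.6] F chase [ 0.6 -0.8 -2.1] T [-0.01 -0.41  0.01] die pts 47 [[-9.4, 1.8, 9.2], [-0.1, 8.5, 14.8], [9.7, 11.7, 21.9]]
```

Request:
drive_tool(deltas=[[[-0.015,0.048,0],[0,0,0],1],[[-0.034,-0.007,-0.072],[0,0,0],1],[[-0.034,-0.007,-0.072],[0,0,0],1],[[-0.034,-0.007,-0.072],[0,0,0],1],[[0,0,0],[0,0,0],1]])

```text
clock: 24.2
tcp_pos: [0.5503, -0.0693, 0.1131]
ee_rot: [3.141, -0.456, -2.935]
ft_force: [0.7, -0.4, -2.0]
gripper_width: 0.0193
grip_force: 59.1
```

Request:
drive_tool(deltas=[[[-0.034,-0.007,-0.072],[0,0,0],1],[[0,0,0],[0,0,0],1]])

```text
clock: 24.4
tcp_pos: [0.5495, -0.0695, 0.1114]
ee_rot: [3.141, -0.455, -2.935]
ft_force: [0.7, -0.4, -2.3]
gripper_width: 0.0193
grip_force: 59.1
```

Request:
drive_tool(deltas=[[[-0.034,-0.007,-0.072],[0,0,0],1],[[0,0,0],[0,0,0],1]])

```text
clock: 24.6
tcp_pos: [0.5487, -0.0696, 0.1096]
ee_rot: [3.141, -0.455, -2.935]
ft_force: [0.3, 0.7, -2.8]
gripper_width: 0.0193
grip_force: 59.1
```

```bash
python3 -c "
from fit import *
show('',1)"
```

```text
tcp chase [ 1.8 -0.2 83.5] F chase [ 1.6  0.6 -2.4] T [-0.06 -0.41  0.01] die pts 45 [[-9.8, -2.8, 9.1], [-0.3, 9.8, 14.2], [9.4, 11.6, 21.3]]
```

Entered freely (foot 6 mm in). Target is 65.5–65.7; 18 mm to go.

Request:
drive_tool(deltas=[[[-0.069,-0.0145,-0.144],[0,0,0],1],[[-0.069,-0.0145,-0.144],[0,0,0],1],[[-0.069,-0.0145,-0.144],[0,0,0],1],[[-0.052,-0.011,-0.108],[0,0,0],1],[[0,0,0],[0,0,0],1]])

```text
clock: 25.15
tcp_pos: [0.542, -0.071, 0.0959]
ee_rot: [3.141, -0.456, -2.935]
ft_force: [-0.8, -0.5, -2.3]
gripper_width: 0.0195
grip_force: 59.1
```

Request:
drive_tool(deltas=[[[-0.034,-0.007,-0.072],[0,0,0],1],[[-0.026,-0.005,-0.054],[0,0,0],1],[[0,0,0],[0,0,0],1]])

```text
clock: 25.45
tcp_pos: [0.5411, -0.0713, 0.0937]
ee_rot: [-3.141, -0.454, -2.935]
ft_force: [0.5, 0.2, 1.0]
gripper_width: 0.0189
grip_force: 59.8
```

Request:
drive_tool(deltas=[[[-0.026,-0.005,-0.054],[0,0,0],1],[[0,0,0],[0,0,0],1]])

```text
clock: 25.65
tcp_pos: [0.5411, -0.0713, 0.0937]
ee_rot: [-3.141, -0.452, -2.936]
ft_force: [2.9, 3.5, 11.0]
gripper_width: 0.0193
grip_force: 61.1
```

```bash
python3 -c "
from fit import *
show('',1)"
```

```text
tcp chase [ 1.8 -0.2 65.8] F chase [-1.6  2.9 11.5] T [ 0.5   0.21 -0.03] die pts 28 [[-9.9, -6.7, 9.4], [-5.0, 15.6, 14.7], [13.5, 17.6, 20.7]]
```

Request:
drive_tool(deltas=[[[-0.02,-0.004,-0.043],[0,0,0],1],[[0,0,0],[0,0,0],1],[[0.035,0.007,0.072],[0,0,0],1],[[0,0,0],[0,0,0],0.4],[[0,0,0],[0,0,0],0.4]])

```text
clock: 26.2
tcp_pos: [0.5404, -0.0714, 0.0923]
ee_rot: [3.141, -0.456, -2.935]
ft_force: [0.7, -0.2, 0.7]
gripper_width: 0.0259
grip_force: 0.0
```

Request:
drive_tool(deltas=[[[0,0,0],[0,0,0],0.4],[[0.2,0.04,0.42],[0,0,0],0.4],[[0.343,0.072,0.72],[0,0,0],0.4],[[0.343,0.072,0.72],[0,0,0],0.4],[[0.343,0.072,0.72],[0,0,0],0.4]])

```text
clock: 26.7
tcp_pos: [0.5719, -0.0648, 0.1585]
ee_rot: [3.142, -0.455, -2.935]
ft_force: [-0.8, 0.3, -0.2]
gripper_width: 0.0259
grip_force: 0.0
```

Request:
drive_tool(deltas=[[[0.343,0.072,0.72],[0,0,0],0.4],[[0,0,0.6],[0,0,0],0.2],[[0,0,0],[0,0,0],0]])

```text
clock: 27.0
tcp_pos: [0.5804, -0.0633, 0.1922]
ee_rot: [-3.14, -0.452, -2.936]
ft_force: [-0.1, 0.6, 0.5]
gripper_width: 0.0427
grip_force: 0.0
```

```bash
python3 -c "
from fit import *
pick(.5525,-.2745,.101,101.8)
check(1,78);check(0,68);check(-1,52)"
```

```text
shift units [-1.12 -8.45 -3.65] turn [ 0.0149 -0.0703 -0.    ] deg 25.9
top 138 pct [[-11.2, -10.9, 31.3], [-6.6, -2.4, 57.5], [11.8, 8.1, 79.9]] expected top 78
side 200 pct [[-6.3, -4.6, 30.9], [4.1, 9.3, 56.1], [15.5, 11.9, 77.2]] expected top 78
top 142 pct [[-11.0, -10.6, 31.8], [-6.1, -0.6, 57.5], [9.2, 8.4, 70.7]] expected top 68
side 97 pct [[-6.7, -5.4, 33.4], [-0.2, 8.2, 57.8], [13.8, 12.0, 67.8]] expected top 68
top 118 pct [[-11.1, -11.1, 29.6], [-6.4, -0.7, 50.1], [10.2, 8.1, 55.8]] expected top 52
side 65 pct [[-7.3, -8.8, 31.1], [-1.4, 7.5, 49.5], [12.5, 11.2, 52.3]] expected top 52
```

Request:
drive_tool(deltas=[[[-0.124,-0.7,0],[0.00186,-0.0088,0],0],[[-0.124,-1,0],[0.00186,-0.0088,0],0],[[-0.124,-1,0],[0.00186,-0.0088,0],0],[[-0.124,-1,0],[0.00186,-0.0088,0],0],[[-0.124,-1,0],[0.00186,-0.0088,0],0]])

```text
clock: 27.8
tcp_pos: [0.5639, -0.1815, 0.1897]
ee_rot: [3.141, -0.171, -2.935]
ft_force: [0.3, 0.1, -0.8]
gripper_width: 0.0426
grip_force: 0.0
```

Request:
drive_tool(deltas=[[[-0.124,-1,0],[0.00186,-0.0088,0],0],[[-0.124,-1,0],[0.00186,-0.0088,0],0],[[-0.124,-1,0],[0.00186,-0.0088,0],0],[[-0.124,-0.75,-0.5],[0,0,0],0],[[0,0,-1],[0,0,0],0]])

```text
clock: 28.3
tcp_pos: [0.5516, -0.2771, 0.1526]
ee_rot: [-3.14, -0.003, -2.938]
ft_force: [0.7, 0.7, -1.0]
gripper_width: 0.0425
grip_force: 0.0
```

Request:
drive_tool(deltas=[[[0,0,-1],[0,0,0],0],[[0,0,0],[0,0,0],0]])

```text
clock: 28.5
tcp_pos: [0.5504, -0.2732, 0.1231]
ee_rot: [3.134, -0.009, -2.935]
ft_force: [0.5, 1.4, 0.5]
gripper_width: 0.0426
grip_force: 0.0
```

Run:
```python
from fit import *
pick(.5525,-.2745,.101,101.8)
p=imaging.snapshot("side");u,v=proj(p,[.5525,-.2745,.1]).astype(int)
cv2.imwrite("pics/knob.png",cv2.resize(p["image"][v-45:v+45,u-60:u+60,::-1],(800,600),interpolation=3))
```

```text
shift units [ 0.09 -0.05 -0.88] turn [-0.0008 -0.0017 -0.0001] deg 0.7
```

View pics/knob.png

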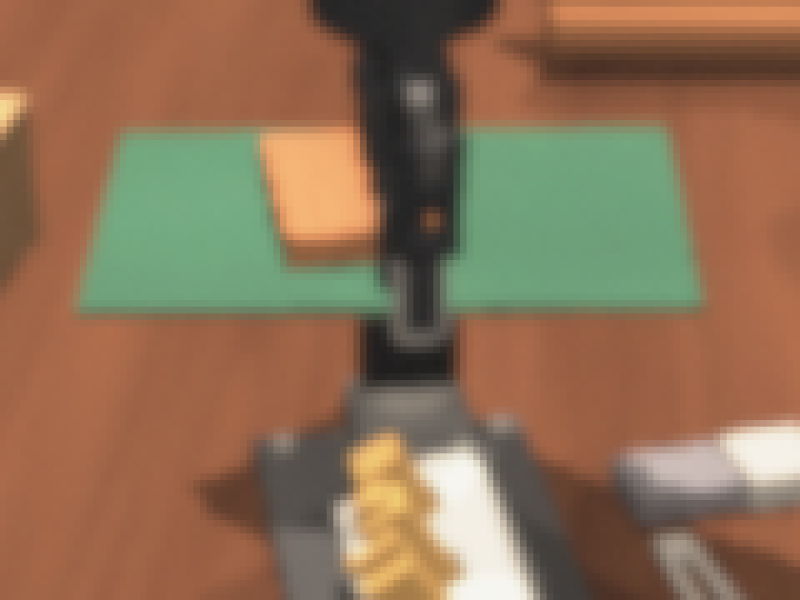

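The finger is at (420,330), in front of the black bar (362–455, 320–380), about 3–4 mm to the robot side. I correct x, descend and grip.

Request:
drive_tool(deltas=[[[0.12,-0.05,0],[0,0,0],0],[[0,0,-0.44],[0,0,0],0],[[0,0,-0.44],[0,0,0],0],[[0,0,0],[0,0,0],0],[[0,0,0],[0,0,0],0]])

```text
clock: 29.05
tcp_pos: [0.5549, -0.2755, 0.1053]
ee_rot: [3.14, -0.003, -2.935]
ft_force: [-0.3, -0.7, 0.6]
gripper_width: 0.0428
grip_force: 0.0
```

Request:
drive_tool(deltas=[[[0,0,0],[0,0,0],1],[[0,0,0],[0,0,0],1],[[0,0,0],[0,0,0],1],[[0,0,0],[0,0,0],1],[[0,0,0],[0,0,0],1]], force=40)

```text
clock: 29.55
tcp_pos: [0.5549, -0.275, 0.1061]
ee_rot: [3.14, -0.003, -2.935]
ft_force: [-2.5, 4.1, 4.6]
gripper_width: 0.0111
grip_force: 40.3
```

Request:
drive_tool(deltas=[[[0,0.03,0],[0,0,-0.02],1],[[0,0,0],[0,0,-0.02],1],[[0,0,0],[0,0,-0.02],1],[[0,0,0],[0,0,-0.02],1],[[0,0,0],[0,0,-0.02],1]])

```text
clock: 30.05
tcp_pos: [0.5547, -0.2765, 0.1062]
ee_rot: [-3.14, -0.001, 2.715]
ft_force: [-3.5, -7.4, 0.5]
gripper_width: 0.011
grip_force: 39.9
```

Request:
drive_tool(deltas=[[[0,0,0],[0,0,-0.02],1],[[0,0,0],[0,0,-0.02],1],[[0,0,0],[0,0,-0.02],1],[[0,0,0],[0,0,-0.02],1],[[0,0,0],[0,0,0],1]])

```text
clock: 30.55
tcp_pos: [0.5539, -0.2775, 0.1062]
ee_rot: [-3.138, -0.0, 2.214]
ft_force: [-8.6, -11.0, 1.6]
gripper_width: 0.0109
grip_force: 40.2
```

```bash
python3 -c "
from fit import *
print(sensors.observe())"
```

```text
{'clock': 30.55, 'joints': array([-0.65217909,  0.66192546,  1.36777021, -0.00333497,  1.11296149,
       -1.29371494]), 'dq': array([-8.44603789e-05,  2.54420344e-04,  3.41920870e-04,  2.35669179e-03,
        8.18042543e-04, -9.78959410e-02]), 'tau': array([  8.00801665, -52.6962769 , -22.58935153,   3.19106475,
         0.07720591,   1.2975271 ]), 'tcp_pos': array([ 0.55387445, -0.27749936,  0.10616766]), 'ee_rot': array([-3.13842496e+00, -2.08128702e-04,  2.21380751e+00]), 'ft_force': array([ -8.59414569, -11.00867184,   1.61968871]), 'torque': array([-1.91803204,  1.48452797,  0.15888064]), 'grip_force': 40.160930156707764, 'gripper_width': 0.010932933489144163}
```

Request:
drive_tool(deltas=[[[-0.05,-0.07,0],[0,0,-0.008],1],[[0,0,0],[0,0,-0.008],1],[[0,0,0],[0,0,0],1],[[0,0,0],[0,0,0],1]])

```text
clock: 30.95
tcp_pos: [0.5535, -0.2778, 0.1062]
ee_rot: [-3.141, -0.001, 2.119]
ft_force: [-3.6, -6.0, 2.3]
gripper_width: 0.0111
grip_force: 40.9
```

```bash
python3 -c "
from fit import *
s=sensors.observe();print(s['torque'],s['ee_rot'],s['joints'][5])"
```

```text
[-0.94194906  0.62860162  0.5716622 ] [-3.14117793e+00 -7.41715515e-04  2.11870540e+00] -1.2018588882271388
```

Request:
drive_tool(deltas=[[[-0.03,-0.04,0],[0,0,-0.006],1],[[0,0,0],[0,0,0],1],[[0,0,0],[0,0,0],1],[[0,0,0],[0,0,0],1],[[0,0,0],[0,0,0],1]])

```text
clock: 31.45
tcp_pos: [0.5533, -0.2779, 0.1061]
ee_rot: [3.14, -0.001, 2.08]
ft_force: [1.7, -1.8, 6.0]
gripper_width: 0.0109
grip_force: 47.4
```

```bash
python3 -c "
from fit import *
s=sensors.observe();print(s['torque'],s['ee_rot'],s['joints'][5])"
```

```text
[-0.35722827 -0.07674829  0.98778639] [ 3.14009614e+00 -1.35038442e-03  2.08041102e+00] -1.165673599250177
```

Request:
drive_tool(deltas=[[[0.02,0.02,0],[0,0,0.021],1],[[0.02,0.02,0],[0,0,0.02],1],[[0.02,0.02,0],[0,0,0.02],1],[[0.02,0.02,0],[0,0,0.02],1],[[0,0,0],[0,0,0.02],1]])

```text
clock: 31.95
tcp_pos: [0.5547, -0.2766, 0.1061]
ee_rot: [-3.141, -0.002, 2.718]
ft_force: [-2.9, -3.6, 6.3]
gripper_width: 0.011
grip_force: 40.8
```

Request:
drive_tool(deltas=[[[0,0,0],[0,0,0.02],1],[[0,0,0],[0,0,0.02],1],[[0,0,0],[0,0,0.02],1],[[0,0,0],[0,0,0.02],1],[[0,0,0],[0,0,0.018],1]])

```text
clock: 32.45
tcp_pos: [0.555, -0.275, 0.1061]
ee_rot: [3.139, -0.003, -2.949]
ft_force: [-2.1, 4.8, 9.2]
gripper_width: 0.0111
grip_force: 41.1
```

Request:
drive_tool(deltas=[[[0,0,0],[0,0,0],-0.3],[[0,0,0],[0,0,0],-0.3],[[0,0,0],[0,0,0],-0.3],[[0,0,0],[0,0,0],-0.3],[[0,0,0.4],[0,0,0],-0.3]])

```text
clock: 32.95
tcp_pos: [0.5544, -0.2752, 0.1145]
ee_rot: [3.138, -0.005, -2.954]
ft_force: [-0.2, 0.2, -0.0]
gripper_width: 0.0555
grip_force: 0.0
```

Request:
drive_tool(deltas=[[[0,0,1],[0,0,0],-0.3],[[0,0,1],[0,0,0],-0.3],[[0,0,1],[0,0,0],-0.3],[[-1,0,1],[0,0,0],-0.3],[[-1,0,1],[0,0,0],-0.3]])

```text
clock: 33.45
tcp_pos: [0.5043, -0.2754, 0.242]
ee_rot: [3.141, -0.003, -2.954]
ft_force: [-0.4, -1.3, -0.0]
gripper_width: 0.0556
grip_force: 0.0
```

Request:
drive_tool(deltas=[[[-1,-1,0],[0,0,0],-0.3],[[-1,-1,0],[0,0,0],-0.3],[[-1,-1,0],[0,0,0],-0.3],[[0,0,0],[0,0,0],-0.3],[[0,0,0],[0,0,0],-0.3]])

```text
clock: 33.95
tcp_pos: [0.4297, -0.3509, 0.2412]
ee_rot: [3.141, -0.002, -2.955]
ft_force: [0.3, 0.6, -0.2]
gripper_width: 0.0556
grip_force: 0.0
```

Run:
```python
from fit import *
check(1,78);check(0,68);check(-1,52)
ims=[]
for n in("top","side"):
    p=imaging.snapshot(n);W=world(p)[p["depth"]>0]
    P=W[(np.hypot(W[:,0]-.553,W[:,1]+.275)<.04)&(W[:,2]>.089)&(W[:,2]<.11)]
    print("knob",cv2.minAreaRect((P[:,:2]*1000).astype(np.float32)))
    u,v=proj(p,[.54,-.17,.07]).astype(int)
    ims.append(cv2.resize(p["image"][v-45:v+45,u-60:u+60,::-1],(400,300),interpolation=3))
cv2.imwrite("pics/end.png",np.hstack(ims))
```

```text
top 161 pct [[-10.2, -10.9, 31.2], [-6.0, -0.5, 62.9], [12.5, 8.2, 80.6]] expected top 78
side 200 pct [[-6.3, -4.6, 30.9], [3.7, 9.4, 56.2], [15.3, 11.9, 77.2]] expected top 78
top 145 pct [[-10.8, -10.8, 30.3], [-6.2, -0.5, 56.4], [9.8, 8.5, 71.2]] expected top 68
side 99 pct [[-7.0, -6.6, 31.8], [-0.2, 8.2, 57.9], [13.8, 12.2, 68.0]] expected top 68
top 115 pct [[-11.7, -11.3, 31.0], [-6.3, -0.7, 50.7], [8.6, 8.0, 55.9]] expected top 52
side 66 pct [[-7.4, -9.0, 30.2], [-1.3, 7.0, 49.4], [12.3, 11.8, 52.0]] expected top 52
knob ((550.8818969726562, -276.29510498046875), (40.82272720336914, 12.583796501159668), 9.983903884887695)
knob ((552.967529296875, -272.97552490234375), (40.948951721191406, 12.783637046813965), 14.042841911315918)
```

View pics/end.png

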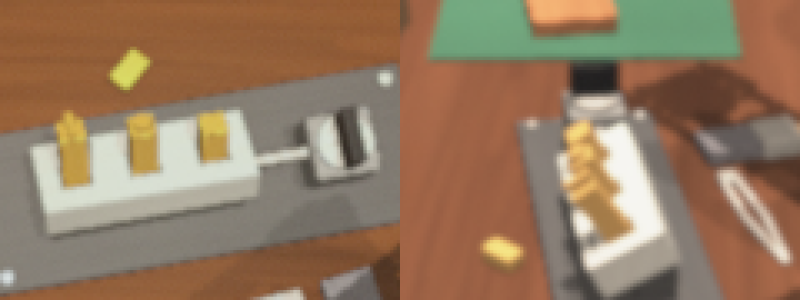

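In the top half, all three dies stand seated in their pockets at (72,150), (143,145) and (213,138), in the right order. The knob at (343,140) is back at its rest angle. I hand the job in.

```bash
python3 -c "
from cell import close_job
print(close_job())"
```

```text
the job is handed in; nothing more can be done
None
```

The job is handed in at about 34 s of the 72 s limit: by my camera and force readings all three dies are home in their pockets, and the knob was twisted to its stop, held, turned back in the gripper and let go at rest; the hand-in gave no verdict.

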